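# Drain the flask and hold it down in the sonic bath's sprung ring

## Robot

A 6-joint arm with a two-finger parallel gripper is mounted at the origin on the work surface. World frame = base frame: x ahead of the robot, y to its left, z up, the work surface at z = 0. Lengths are in m, angles in rad, forces in N, time in s.
With the tool pointing down it reaches from about 0.225 to 0.875 m from the base axis. Payload 3.4 kg.
Tool frame: the origin (TCP) lies between the finger pads; the fingertips stand 25 mm ahead of it and the grasp point (between the pads) lies 6 mm ahead of it; z points along the fingers, y is the line along which they close (so a half turn about z gives the same grasp; the last joint's range is limited). The gripper opens to 85 mm and grips with 20 to 120 N. Pads are 22 mm wide; open, the fingers measure 114 mm over their backs; the gripper's body (76 mm by 85 mm) begins 54 mm behind the grasp point. The pads swing forward as they close: fully open they stand 13 mm farther back than shut.
Start: joints at [1.042, 0.276, 1.505, -0, 1.361, -0.121], TCP at [0.228, 0.528, 0.256] pointing down, gripper open.
Joint ranges: [-2.89, 2.89], [-0.75, 2.08], [0.22, 2.7], [-1.18, 4.32], [0.11, 2.71], [-2.7, 2.7]. Speed limits (rad/s): [2.57, 2.57, 3.14, 3.14, 3.14, 3.14].

## Interface

Orientations are given as a unit quaternion [w, x, y, z].
In Python, from rig import manip, cams, ticket gives the robot as it stands.
- The arm moves only by the tool step_arm, never from a script. Its argument "increments" is a list of rows, each an object with "dp": the shift along the world's x, y, z each as a share of 0.2 m, from -1 to 1, a list of three; "yaw": the turn about the world's z as a share of 0.15 rad, from -1 to 1; "grip": the opening, from 0 (shut) to 1 (fully open). In form: [{"dp": [tx, ty, tz], "yaw": yaw, "grip": grip}, ...]. A call has 1 to 5 rows; each row shifts and turns the commanded pose from where the row before left it; what a row does not reach is not made up. A row lasts 1/8 s, in which the tool goes at most 62.5 mm and 10.7 degrees, less where a joint would pass 70% of its speed; a pose out of reach is approached as far as the arm can. A call with a number of a shift or a turn outside -1 to 1 is refused whole. A call with a gripper value outside its range is refused whole. The fingers move at their own pace and stop on an object; "squeeze" is the grip in N (left out, the last holds). Time passes only in rows, so rows that do not move let the fingers close. It gives the time, the measured TCP pose, the force, the opening and the grip force at its end, in the units of the state.
- manip.get_state(): the state, without advancing time (a new reading comes with each control period).
- cams.get_image(name): name is "scene" or "side" or "wrist"; returns the picture (384x512x3 uint8, blue, green, red); there is no depth.
- cams.get_calibration(name): a dict with "fx", "fy", "cx", "cy" (pixels), "extrinsics" (4x4, takes a point from camera to world coordinates). Camera axes: x right, y up, looking along -z (the intrinsics and any distortion apply to the point x, -y, -z); pixel columns grow to the right and rows downward; lengths in m; the calibration is good to about 2 mm. The wrist camera is an equidistant fisheye: a pixel r from the principal point sees the ray r / f radians off the axis. A picture is of the moment at which its call begins: read the wrist's pose just before it. get_calibration takes no time and is no camera call; for the wrist camera it gives the pose at the moment of the call.
- ticket.sign_off(): hands the job in; it is judged then, once.
The state is a dict: "clock": time; "qpos": joint angles; "qd": joint speeds; "effort": joint torques, N m; "position": TCP position; "ee_rot": TCP orientation; "contact_force": force on the tool from outside, world axes, zero at the start; "moment": the same for the moment, N m; "width": finger opening in m; "gripper_force": force on a finger pad.
Only numpy, scipy, OpenCV 4.12 (cv2) and the standard library are available. Lean on these libraries where they do the work, as an engineer would, in place of code of your own. Each camera call takes 0.05 s, during which the arm holds its last target. There are 200 camera calls.

## Task

Take the round-bellied flask by its neck, tip it to about 40 degrees over the steel drip tray and keep it there for a second so that its hollow stopper drains, then bring it upright. Next seat it upright in the sprung ring over the bath, press it down with the ring as far as the ring goes, and finish while still holding the flask down there: do not let go, and push on the flask, not on the ring. Leave the other things on the counter standing where they are.

Things in the scene. Friction and masses are not known exactly. Their poses are not given: they have to be found in the camera images.
- flask_center (a point): The round flask: amber glass, 130 mm tall, about 0.11 to 0.18 kg. A ball belly 72 mm in diameter (its centre 36 mm above the underside) on a flat foot 44 mm in diameter; above it a straight neck 28 mm in diameter from about 69 mm up to 118 mm, topped by a grey stopper, also 28 mm wide, from 118 to 130 mm. This point lies on its axis half-way up, 65 mm above its underside; z runs up the axis to the stopper. It starts upright on the counter.
- flask_top (a point): Centre of the flat top of the round flask's stopper, 130 mm above its underside; z as the flask's.
- tray: Fixed square steel drip tray, 200 x 200 mm outside, 18 mm high, walls 4 mm. Origin at the centre of its underside; x and y along its sides. To drain, the top of the stopper must be over the tray, with the flask held clear above it.
- bath: Fixed ultrasonic bath: a steel case 170 mm (x) by 200 mm (y), 95 mm high, with an open tank 100 x 130 mm in its top and a dark panel on its -x face. Origin at the centre of its underside. On its y axis, 82 mm either side of the centre, stand two guide posts up to 139 mm, which carry the ring.
- cradle_seat (a point): Centre of the upper face of the sprung steel ring over the bath's tank, 133 mm above the counter when up; it moves down with the ring. The ring is 62 mm inside and 80 mm outside, 6 mm thick. The flask's belly rests on its inner edge, the foot passing through: seated, the flask's half-way point is about 47 mm above this point and its underside 18 mm below it. z is up.
- cradle (a joint): How far the ring is pressed down, in m: 0 up, 0.030 at its stop. The spring pushes back with about 3.5 N at the top and 12 N at the stop, and the ring rises again when let go; the flask's weight alone does not press it down.
- conical: Bystander: the conical flask, amber glass, 130 mm tall, straight cone 74 mm wide at the foot, with the same 28 mm neck and stopper as the round flask. Origin at the centre of its underside. The two flasks stand one nearer and one farther, either way round.
- beaker: Bystander: white beaker, 70 mm wide, 85 mm high; origin at the centre of its underside.
- bottle: Bystander: white bottle, 64 mm wide, 160 mm high; origin at the centre of its underside.
- jar: Bystander: small jar, 60 mm wide, 70 mm high; origin at the centre of its underside.
- tin: Bystander: aluminium tin, 48 mm wide, 50 mm high; origin at the centre of its underside.

How it is judged:
On the way, in this order (a step that is already met when the one before it is completed fails the run):
1. the flask is held clear above the tray, tipped 31 to 50 degrees, its top over the tray, for half a second (angle between flask_center's own z axis and vertical between 0.54 and 0.873 rad and height (world z) of flask_center above 0.085 m and x of flask_top in the frame of tray between -0.1 and 0.1 m and y of flask_top in the frame of tray between -0.1 and 0.1 m), for 0.5 s.
2. the flask is upright again (within 10 degrees) (angle between flask_center's own z axis and vertical below 0.175 rad), for 0.2 s.
3. the flask sits upright in the ring and the ring is pressed down with it (value of joint cradle above 0.024 m and horizontal distance between flask_center and cradle_seat below 0.009 m and z of flask_center in the frame of cradle_seat between 0.036 and 0.056 m and angle between flask_center's own z axis and vertical below 0.2 rad), for 0.3 s.
At the end, for the whole second after the job is handed in: Ring pressed down over 24 of its 30 mm; flask seated in it (within 9 mm of centre, half-way point 36-56 mm above the ring, upright within 11 degrees), still, touched by the fingers and bearing on the ring with over 5 N; the robot touches neither ring nor bath (all of step 3 and contact force between the fingers and flask above 2 N and contact force between flask and bath above 5 N and contact force between each of the arm, the fingers and bath below 1 N and linear speed of flask below 0.02 m/s); the arm keeps its last pose, push and grip.
It fails at once if the round flask is tipped beyond 60 degrees (angle between flask_center's own z axis and vertical above 1.05 rad).
It fails at once if a bystander is moved by more than 40 mm (distance of any of conical, beaker, bottle, jar, tin from where it was at the start of the episode above 0.04 m).
It fails at once if a standing bystander is knocked over (angle between any of conical, beaker, bottle, jar, tin's own z axis and vertical above 0.6 rad).
It also fails if it takes over 56 s, if anything falls off the work surface, if the arm or the gripper's body presses on something with over 40 N, if the wrist force passes 120 N, or if a joint passes its speed limit or range.

## Working session

There is one attempt and no reset: what is moved stays moved. The work goes in short steps, Python scripts to look and compute and a tool call to move; the robot and the scene stay as the last step left them, time stands still between calls to the robot, and variables do not carry over. Pictures are saved under pics/ and viewed, at most 10 in all, crops included, and the job is handed in when it is done.

Besides the shell and the picture viewer there is one more tool, called after "Request:" by a JSON object that holds its "method" and its "body". step_arm: Moves the arm, as the interface text tells. Shift numbers are shares of 0.2 m and turn numbers shares of 0.15 rad, none past 1 either way. Its arguments: {"type":"object","properties":{"increments":{"type":"array"},"squeeze":{"type":"number"}},"required":["increments"]}

```bash
mkdir -p pics && cat > h.py <<'E'
import numpy as np, cv2
from rig import manip, cams, ticket
def ray(name,uv,cal=None):
    c=cal or cams.get_calibration(name); T=np.array(c["extrinsics"]); a=(uv[0]-c["cx"])/c["fx"]; b=(uv[1]-c["cy"])/c["fy"]
    if name=="wrist":
        r=np.hypot(a,b); s=np.sinc(r/np.pi); d=np.array([a*s,-b*s,-np.cos(r)])
    else: d=np.array([a,-b,-1.])
    d=T[:3,:3]@d; return T[:3,3],d/np.linalg.norm(d)
def onz(name,uv,z,cal=None):
    o,d=ray(name,uv,cal); return o+d*(z-o[2])/d[2]
def tri(r1,r2):
    (o1,d1),(o2,d2)=r1,r2; A=np.c_[d1,-d2]; s=np.linalg.lstsq(A,o2-o1,rcond=None)[0]
    p,q=o1+d1*s[0],o2+d2*s[1]; return (p+q)/2,np.linalg.norm(p-q)
E
python3 - <<'E'
from h import *
s=manip.get_state(); print({k:np.round(v,3).tolist() for k,v in s.items()})
for n in("scene","side","wrist"):
    c=cams.get_calibration(n); print(n,c["fx"],c["cx"],c["cy"],np.round(c["extrinsics"],3).tolist(),[k for k in c])
    cv2.imwrite(f"pics/{n}0.png",cams.get_image(n))
E
```

```text
{'clock': 0.0, 'qpos': [1.042, 0.277, 1.506, 0.0, 1.361, -0.121], 'qd': [-0.001, 0.001, 0.0, 0.002, 0.001, -0.001], 'effort': [0.003, -41.677, -24.581, 0.0, 0.011, -0.0], 'position': [0.228, 0.527, 0.255], 'ee_rot': [-0.0, 0.202, 0.979, -0.001], 'contact_force': [-0.906, 0.895, 0.01], 'moment': [-0.073, -0.001, -0.048], 'gripper_force': 0.0, 'width': 0.085}
scene 487.66301495148764 264.8135580030675 184.88882352298756 [[0.861, -0.404, 0.31, 1.167], [0.509, 0.687, -0.519, -0.953], [-0.004, 0.604, 0.797, 1.518], [0.0, 0.0, 0.0, 1.0]] ['fx', 'fy', 'cx', 'cy', 'extrinsics']
side 474.8741499282264 266.5368314004634 189.76897268922005 [[0.691, 0.402, -0.601, -0.191], [-0.723, 0.359, -0.591, -0.805], [-0.022, 0.842, 0.538, 0.843], [0.0, 0.0, 0.0, 1.0]] ['fx', 'fy', 'cx', 'cy', 'extrinsics']
wrist 297.3186396354542 251.17025005118685 190.48387905458162 [[0.397, -0.876, -0.274, 0.157], [0.918, 0.379, 0.119, 0.558], [-0.001, -0.298, 0.954, 0.372], [0.0, 0.0, 0.0, 1.0]] ['fx', 'fy', 'cx', 'cy', 'extrinsics']
```

View pics/scene0.png

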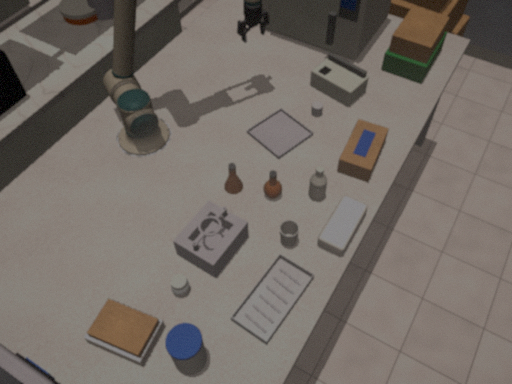

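View pics/side0.png

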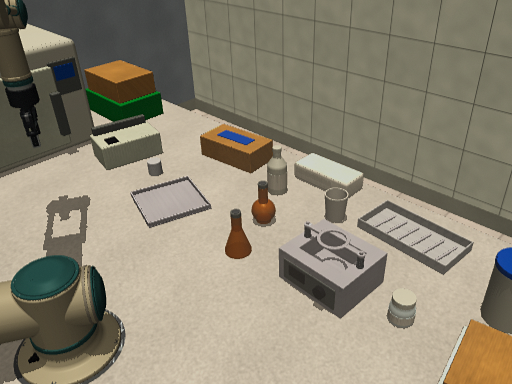

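```bash
python3 - <<'E'
from h import *
S=cv2.imread("pics/scene0.png");D=cv2.imread("pics/side0.png")
def crop(I,x,y,w,h): return cv2.resize(I[y:y+h,x:x+w],(400,300),interpolation=cv2.INTER_CUBIC)
cv2.imwrite("pics/c1.png",np.vstack([np.hstack([crop(S,166,185,100,75),crop(D,270,210,120,90)]),np.hstack([crop(S,215,150,80,60),crop(D,210,170,100,75)])]))
R={}
for n,I,box in(("scene",S,(258,165,290,205)),("side",D,(248,175,282,232)),("scene",S,(220,160,248,200)),("side",D,(220,205,255,262))):
    x0,y0,x1,y1=box;h=cv2.cvtColor(I,cv2.COLOR_BGR2HSV)
    m=((h[...,0]<18)&(h[...,1]>110)).astype(np.uint8);k=np.zeros_like(m);k[y0:y1,x0:x1]=m[y0:y1,x0:x1]
    k=cv2.morphologyEx(k,cv2.MORPH_CLOSE,np.ones((3,3)))
    print(n,box,[(y,int(np.where(r)[0].min()),int(np.where(r)[0].max())) for y,r in enumerate(k) if r.any()])
E
```

```text
scene (258, 165, 290, 205) [(182, 268, 278), (183, 267, 278), (184, 266, 278), (185, 266, 279), (186, 265, 280), (187, 265, 280), (188, 265, 280), (189, 266, 280), (190, 267, 278), (191, 267, 278), (192, 267, 277), (193, 267, 277), (194, 270, 276), (195, 270, 272), (196, 270, 270)]
side (248, 175, 282, 232) [(188, 258, 267), (189, 258, 267), (190, 258, 267), (191, 258, 267), (192, 258, 267), (193, 258, 267), (194, 258, 267), (195, 258, 267), (196, 258, 267), (197, 258, 267), (198, 258, 267), (199, 258, 268), (200, 257, 269), (201, 255, 271), (202, 254, 272), (203, 253, 272), (204, 253, 273), (205, 253, 273), (206, 252, 274), (207, 252, 274), (208, 252, 274), (209, 252, 274), (210, 252, 275), (211, 252, 274), (212, 252, 274), (213, 252, 274), (214, 253, 274), (215, 253, 273), (216, 254, 273), (217, 254, 272), (218, 255, 271), (219, 256, 270), (220, 257, 270), (221, 257, 270), (222, 258, 269), (223, 260, 267)]
scene (220, 160, 248, 200) [(179, 233, 233), (182, 231, 231), (184, 226, 230), (185, 239, 239), (188, 234, 234)]
side (220, 205, 255, 262) [(205, 253, 254), (206, 252, 254), (207
[... 179 characters left out ...]
4), (218, 231, 240), (219, 231, 240), (220, 231, 240), (221, 231, 240), (222, 231, 240), (223, 231, 241), (224, 231, 241), (225, 231, 241), (226, 232, 241), (227, 232, 241), (228, 232, 241), (229, 231, 242), (230, 231, 242), (231, 231, 243), (232, 231, 243), (233, 230, 244), (234, 230, 244), (235, 229, 245), (236, 229, 245), (237, 229, 246), (238, 228, 246), (239, 228, 247), (240, 228, 247), (241, 227, 248), (242, 227, 248), (243, 227, 249), (244, 226, 249), (245, 226, 250), (246, 226, 250), (247, 225, 250), (248, 225, 250), (249, 225, 250), (250, 225, 251), (251, 225, 250), (252, 226, 250), (253, 226, 249), (254, 226, 248), (255, 227, 247), (256, 229, 246), (257, 230, 244), (258, 234, 241)]
```

View pics/c1.png

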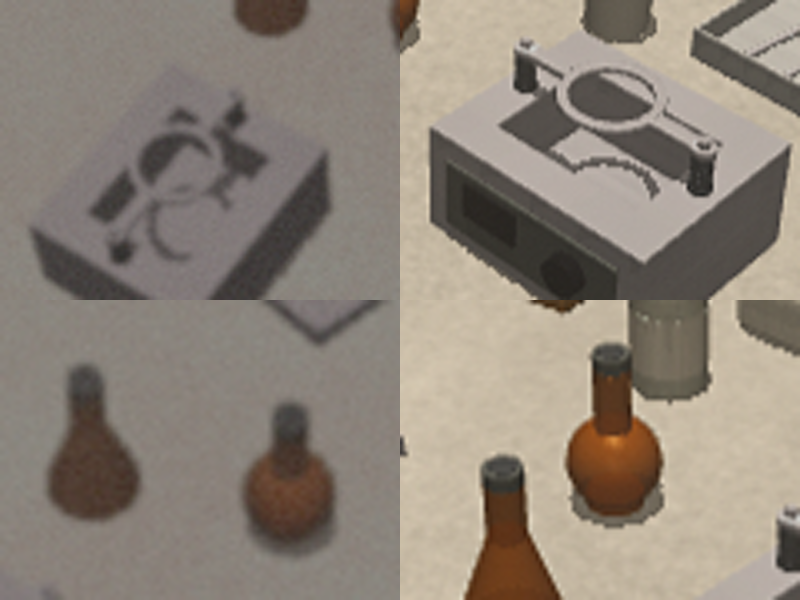

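```bash
python3 - <<'E'
from h import *
P={"ring":((211.5,227),(333,239.4)),"ftop":((273,171.6),(262.7,182)),"fbelly":((273,188.4),(263.2,210.7)),"ctop":((232.2,164),(235.5,210))}
for k,(a,b) in P.items():
    p,e=tri(ray("scene",a),ray("side",b)); print(k,p.round(4),round(e,4))
f=lambda uv,z:onz("side",uv,z)[:3].round(4)
print("bath corners",[f(u,.095) for u in((279,248.4),(342.9,288.9),(387,253.5),(326.4,219))])
print("posts",[f(u,.139) for u in((307.5,223.8),(361.5,253.8))],"ring",f((333,239.4),.133),"ftop",f((262.7,182),.13))
print("tray",[f(u,.018) for u in((131,190),(185,178),(211,207),(155,224))])
print("bottle, beaker",f((277,192),0),f((336,220),0),"conical",f((237,254),0))
E
```

```text
ring [ 0.5601 -0.2881  0.1219] 0.0009
ftop [0.625  0.0132 0.1334] 0.0044
fbelly [0.6256 0.0145 0.0316] 0.0027
ctop [ 0.4774 -0.0312  0.1333] 0.0036
bath corners [array([ 0.4717, -0.1917,  0.095 ]), array([ 0.4638, -0.389 ,  0.095 ]), array([ 0.6316, -0.3965,  0.095 ]), array([ 0.646 , -0.2031,  0.095 ])]
posts [array([ 0.5498, -0.2162,  0.139 ]), array([ 0.5439, -0.3787,  0.139 ])] ring [ 0.5488 -0.2955  0.133 ] ftop [0.6278 0.0138 0.13  ]
tray [array([0.4346, 0.4293, 0.018 ]), array([0.6  , 0.357, 0.018]), array([0.5458, 0.1593, 0.018 ]), array([0.3784, 0.2152, 0.018 ])]
bottle, beaker [0.7634 0.0847 0.    ] [ 0.7674 -0.1509  0.    ] conical [ 0.4614 -0.045   0.    ]
```

Request:
{"method": "step_arm", "body": {"increments": [{"dp": [0.133, -0.171, 0], "yaw": 0.164, "grip": 1}, {"dp": [0.133, -0.171, 0], "yaw": 0.164, "grip": 1}, {"dp": [0.133, -0.171, 0], "yaw": 0.164, "grip": 1}, {"dp": [0.133, -0.171, 0], "yaw": 0.164, "grip": 1}, {"dp": [0.133, -0.171, 0], "yaw": 0.164, "grip": 1}]}}

```text
clock: 0.78
position: [0.3616, 0.3556, 0.2561]
ee_rot: [-0.0, 0.141, 0.99, -0.0]
contact_force: [0.0, 0.8, 0.4]
width: 0.0855
gripper_force: 0.0
```

Request:
{"method": "step_arm", "body": {"increments": [{"dp": [0.133, -0.171, 0], "yaw": 0.164, "grip": 1}, {"dp": [0.133, -0.171, 0], "yaw": 0.164, "grip": 1}, {"dp": [0.133, -0.171, 0], "yaw": 0.164, "grip": 1}, {"dp": [0.133, -0.171, 0], "yaw": 0.164, "grip": 1}, {"dp": [0.133, -0.171, 0], "yaw": 0.164, "grip": 1}]}}

```text
clock: 1.4
position: [0.4946, 0.1846, 0.2561]
ee_rot: [-0.0, 0.08, 0.997, 0.0]
contact_force: [0.7, 0.4, 0.5]
width: 0.0855
gripper_force: 0.0
```

Request:
{"method": "step_arm", "body": {"increments": [{"dp": [0.133, -0.171, 0], "yaw": 0.164, "grip": 1}, {"dp": [0.133, -0.171, 0], "yaw": 0.164, "grip": 1}, {"dp": [0.133, -0.171, 0], "yaw": 0.164, "grip": 1}, {"dp": [0.133, -0.171, 0], "yaw": 0.164, "grip": 1}, {"dp": [0.133, -0.171, 0], "yaw": 0.164, "grip": 1}]}}

```text
clock: 2.02
position: [0.6277, 0.0137, 0.2559]
ee_rot: [-0.0, 0.019, 1.0, 0.0]
contact_force: [0.6, -0.1, -0.0]
width: 0.0853
gripper_force: 0.0
```

```bash
python3 - <<'E'
from h import *
s=manip.get_state(); print({k:np.round(s[k],3).tolist() for k in("clock","qpos","position","ee_rot")})
c=cams.get_calibration("wrist"); print(np.round(c["extrinsics"],4).tolist()); cv2.imwrite("pics/w1.png",cams.get_image("wrist"))
E
```

```text
{'clock': 2.025, 'qpos': [-0.089, 0.356, 1.386, 0.0, 1.4, -1.622], 'position': [0.628, 0.014, 0.256], 'ee_rot': [-0.0, 0.019, 1.0, 0.0]}
[[0.0387, -0.9537, -0.2981, 0.5505], [0.9993, 0.0374, 0.0102, 0.0164], [0.0014, -0.2983, 0.9545, 0.3727], [0.0, 0.0, 0.0, 1.0]]
```

View pics/w1.png

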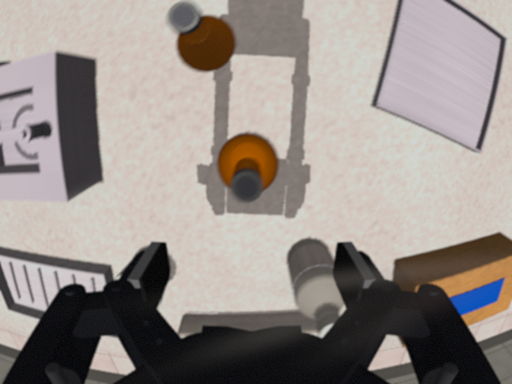

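```bash
python3 - <<'E'
from h import *
f=lambda u,z:onz("wrist",u,z).round(4)
print(f((246.5,187),.13),f((248,163),.036))
print("conical",f((184,16),.13),"bottle",f((327,316),.16),"tray",[f(u,.018) for u in((402,0),(504,40),(479,150),(375,104))])
print("bath +y corners",f((57,53),.095),f((67,199),.095),"rack",f((110,265),.03),f((0,247),.03))
E
```

```text
[0.6273 0.0042 0.13  ] [0.6269 0.0042 0.036 ]
conical [ 0.4797 -0.0404  0.13  ] bottle [0.7493 0.0756 0.16  ] tray [array([0.4173, 0.2103, 0.018 ]), array([0.4395, 0.4036, 0.018 ]), array([0.6162, 0.3489, 0.018 ]), array([0.5597, 0.1643, 0.018 ])]
bath +y corners [ 0.4806 -0.192   0.095 ] [ 0.6434 -0.2027  0.095 ] rack [ 0.7688 -0.2057  0.03  ] [ 0.7505 -0.4478  0.03  ]
```

Request:
{"method": "step_arm", "body": {"increments": [{"dp": [0, -0.007, -0.153], "yaw": 0, "grip": 1}, {"dp": [0, -0.007, -0.153], "yaw": 0, "grip": 1}, {"dp": [0, -0.007, -0.153], "yaw": 0, "grip": 1}, {"dp": [0, -0.007, -0.153], "yaw": 0, "grip": 1}, {"dp": [0, -0.007, -0.153], "yaw": 0, "grip": 1}]}}

```text
clock: 2.7
position: [0.6267, 0.008, 0.1021]
ee_rot: [-0.0, 0.019, 1.0, 0.0]
contact_force: [0.4, -0.1, -0.2]
width: 0.0854
gripper_force: 0.0
```

Request:
{"method": "step_arm", "body": {"increments": [{"dp": [0, 0, 0], "yaw": 0, "grip": 0.25}, {"dp": [0, 0, 0], "yaw": 0, "grip": 0.25}, {"dp": [0, 0, 0], "yaw": 0, "grip": 0}, {"dp": [0, 0, 0], "yaw": 0, "grip": 0}, {"dp": [0, 0, 0], "yaw": 0, "grip": 0}], "squeeze": 40}}

```text
clock: 3.32
position: [0.628, 0.0079, 0.1049]
ee_rot: [0.002, 0.019, 1.0, 0.0]
contact_force: [-0.6, -0.1, 5.4]
width: 0.027
gripper_force: 41.1
```

Request:
{"method": "step_arm", "body": {"increments": [{"dp": [0, 0, 0], "yaw": 0, "grip": 0}, {"dp": [0, 0, 0], "yaw": 0, "grip": 0}, {"dp": [0, 0, 0], "yaw": 0, "grip": 0}, {"dp": [0, 0, 0], "yaw": 0, "grip": 0}]}}

```text
clock: 3.82
position: [0.6281, 0.0079, 0.1049]
ee_rot: [0.002, 0.019, 1.0, 0.0]
contact_force: [0.1, 0.7, 6.1]
width: 0.027
gripper_force: 41.1
```

Request:
{"method": "step_arm", "body": {"increments": [{"dp": [0, 0, 0.1], "yaw": 0, "grip": 0}, {"dp": [0, 0, 0.2], "yaw": 0, "grip": 0}, {"dp": [0, 0, 0.2], "yaw": 0, "grip": 0}, {"dp": [0, 0, 0.2], "yaw": 0, "grip": 0}, {"dp": [0, 0, 0.12], "yaw": 0, "grip": 0}]}}

```text
clock: 4.45
position: [0.6273, 0.0078, 0.2693]
ee_rot: [0.001, 0.019, 1.0, -0.0]
contact_force: [0.2, 0.0, -1.7]
width: 0.0272
gripper_force: 40.9
```

Request:
{"method": "step_arm", "body": {"increments": [{"dp": [0.05, -0.19, 0], "yaw": 0, "grip": 0}, {"dp": [0.05, -0.19, 0], "yaw": 0, "grip": 0}, {"dp": [0.05, -0.19, 0], "yaw": 0, "grip": 0}, {"dp": [0.05, -0.19, 0], "yaw": 0, "grip": 0}, {"dp": [0.05, -0.19, 0], "yaw": 0, "grip": 0}]}}

```text
clock: 5.08
position: [0.6769, -0.1832, 0.2667]
ee_rot: [-0.001, 0.019, 1.0, 0.0]
contact_force: [-0.2, 0.8, -1.1]
width: 0.0272
gripper_force: 41.1
```

Request:
{"method": "step_arm", "body": {"increments": [{"dp": [0.05, -0.19, 0], "yaw": 0, "grip": 0}, {"dp": [0.05, -0.19, 0], "yaw": 0, "grip": 0}, {"dp": [0.05, -0.19, 0], "yaw": 0, "grip": 0}, {"dp": [0, 0, 0], "yaw": 0, "grip": 0}]}}

```text
clock: 5.58
position: [0.7067, -0.2996, 0.2652]
ee_rot: [-0.001, 0.021, 1.0, -0.0]
contact_force: [-0.2, 0.8, -1.2]
width: 0.0273
gripper_force: 40.8
```

```bash
python3 - <<'E'
from h import *
c=cams.get_calibration("wrist");print(np.round(c["extrinsics"],4).tolist(),np.round(manip.get_state()["position"],4))
W=cams.get_image("wrist");D=cams.get_image("side");cv2.imwrite("pics/w2.png",W);cv2.imwrite("pics/s2.png",D)
cv2.imwrite("pics/c2.png",np.hstack([cv2.resize(W,(400,300)),cv2.resize(D[150:330,230:470],(400,300))]))
E
```

```text
[[0.0429, -0.954, -0.2967, 0.6297], [0.9991, 0.0412, 0.0121, -0.2964], [0.0007, -0.2969, 0.9549, 0.3821], [0.0, 0.0, 0.0, 1.0]] [ 0.7067 -0.2996  0.2652]
```

View pics/c2.png

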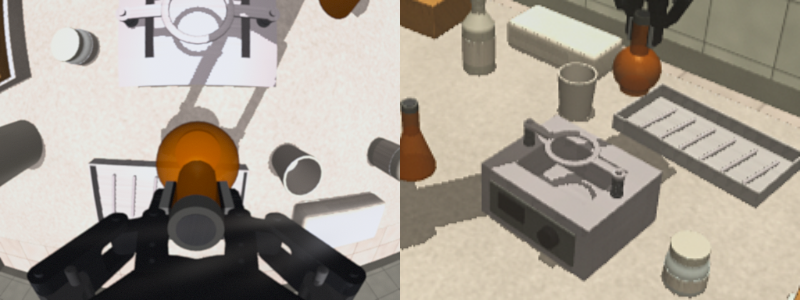

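```bash
python3 - <<'E'
from h import *
f=lambda u,z:onz("wrist",u,z).round(4)
print(f((152.3,107.5),.095),f((354.6,111.4),.095),"ring",f((260,16.6),.133),"jar",f((95,58),.07),"beaker",f((386,217),.085))
print("rack",f((117,207),.02))
E
```

```text
[ 0.6291 -0.3906  0.095 ] [ 0.6408 -0.1898  0.095 ] ring [ 0.5571 -0.2825  0.133 ] jar [ 0.5632 -0.4663  0.07  ] beaker [ 0.7611 -0.1403  0.085 ]
rack [ 0.7589 -0.4854  0.02  ]
```

Request:
{"method": "step_arm", "body": {"increments": [{"dp": [0, 0, -0.13], "yaw": 0, "grip": 0}, {"dp": [0, 0, -0.13], "yaw": 0, "grip": 0}, {"dp": [0, 0, -0.13], "yaw": 0, "grip": 0}, {"dp": [0, 0, -0.13], "yaw": 0, "grip": 0}, {"dp": [0, 0, -0.12], "yaw": 0, "grip": 0}]}}

```text
clock: 6.3
position: [0.7067, -0.2941, 0.1387]
ee_rot: [-0.0, 0.019, 1.0, 0.001]
contact_force: [0.3, -1.0, -0.6]
width: 0.0274
gripper_force: 40.9
```

Request:
{"method": "step_arm", "body": {"increments": [{"dp": [-0.04, 0, 0], "yaw": 0, "grip": 0}, {"dp": [-0.04, 0, 0], "yaw": 0, "grip": 0}, {"dp": [-0.04, 0, 0], "yaw": 0, "grip": 0}, {"dp": [-0.04, 0, 0], "yaw": 0, "grip": 0}, {"dp": [0, 0, 0], "yaw": 0, "grip": 0}], "squeeze": 20}}

```text
clock: 6.92
position: [0.6767, -0.2964, 0.1415]
ee_rot: [0.003, 0.02, 1.0, -0.001]
contact_force: [5.2, 1.3, 1.8]
width: 0.027
gripper_force: 39.9
```

Request:
{"method": "step_arm", "body": {"increments": [{"dp": [-0.03, 0, 0], "yaw": 0, "grip": 0}, {"dp": [-0.03, 0, 0], "yaw": 0, "grip": 0}, {"dp": [-0.03, 0, 0], "yaw": 0, "grip": 0}]}}

```text
clock: 7.3
position: [0.6619, -0.2972, 0.1424]
ee_rot: [0.006, 0.019, 1.0, -0.002]
contact_force: [10.1, -1.6, 3.3]
width: 0.0272
gripper_force: 40.8
```

```bash
python3 - <<'E'
from h import *
W=cams.get_image("wrist");D=cams.get_image("side");S=cams.get_image("scene")
print(manip.get_state()["gripper_force"])
cv2.imwrite("pics/c3.png",np.hstack([cv2.resize(S[180:270,165:285],(400,300)),cv2.resize(D[160:295,270:450],(400,300))]))
E
```

```text
40.758657502010465
```

View pics/c3.png

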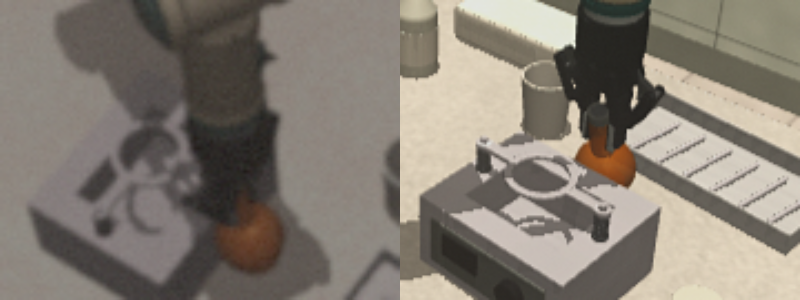

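Request:
{"method": "step_arm", "body": {"increments": [{"dp": [-0.025, 0, -0.01], "yaw": 0, "grip": 0}, {"dp": [-0.025, 0, -0.01], "yaw": 0, "grip": 0}, {"dp": [-0.025, 0, -0.01], "yaw": 0, "grip": 0}, {"dp": [-0.025, 0, 0], "yaw": 0, "grip": 0}], "squeeze": 20}}

```text
clock: 7.95
position: [0.6417, -0.2974, 0.1361]
ee_rot: [0.006, 0.02, 1.0, -0.002]
contact_force: [9.7, 0.5, 2.2]
width: 0.027
gripper_force: 42.7
```

```bash
cat > tilt.py <<'E'
from h import *
import sys
# belly centre + grasp point -> axis tilt; belly by amber circle in side & scene views
s=manip.get_state(); w,x,y,z=s["ee_rot"]; R=cv2.Rodrigues
from scipy.spatial.transform import Rotation as Ro
g=np.array(s["position"])+Ro.from_quat([x,y,z,w]).apply([0,0,.006]); print("grasp",g.round(4))
r=[]
for n in("side","scene"):
    I=cams.get_image(n); c=cams.get_calibration(n);T=np.linalg.inv(np.array(c["extrinsics"]));p=T[:3,:3]@g+T[:3,3]
    u,v=c["cx"]-c["fx"]*p[0]/p[2],c["cy"]+c["fy"]*p[1]/p[2]
    h=cv2.cvtColor(I,cv2.COLOR_BGR2HSV);m=((h[...,0]<20)&(h[...,1]>(150 if n=="side" else 85))&(h[...,2]>40)).astype(np.uint8)
    m[:, :max(0,int(u-45))]=0;m[:,int(u+45):]=0;m[:max(0,int(v-35))]=0;m[int(v+55):]=0
    m=cv2.morphologyEx(m,cv2.MORPH_OPEN,np.ones((9,9) if n=="side" else (5,5)))
    k=max(cv2.findContours(m,cv2.RETR_EXTERNAL,cv2.CHAIN_APPROX_NONE)[0],key=cv2.contourArea);ce,ra=cv2.minEnclosingCircle(k)
    print(n,"grasp px",round(u),round(v),"belly",np.round(ce,1),round(ra,1),"expect r",round(c["fx"]*.036/-p[2],1)); r.append(ray(n,ce))
    cv2.imwrite(f"pics/t_{n}_{s['clock']:.1f}.png",I)
b,e=tri(*r);d=g-b
# vertical-free estimate: belly must lie 61 mm below grasp along axis
print("belly",b.round(4),"res",round(e,4),"len",np.linalg.norm(d).round(4),"tilt deg",np.degrees(np.arctan2(np.hypot(d[0],d[1]),d[2])).round(1),"dir",d.round(3))
E
python3 tilt.py
```

```text
grasp [ 0.6418 -0.2974  0.1301]
side grasp px 356 223 belly [369.5 235. ] 6.7 expect r 14.4
scene grasp px 230 238 belly [239.  248.5] 14.0 expect r 10.9
belly [ 0.6761 -0.3084  0.0885] res 0.0223 len 0.055 tilt deg 40.9 dir [-0.034  0.011  0.042]
```

Request:
{"method": "step_arm", "body": {"increments": [{"dp": [0, 0, 0], "yaw": 0, "grip": 0}, {"dp": [0.03, 0, 0], "yaw": 0, "grip": 0}, {"dp": [0.03, 0, 0.1], "yaw": 0, "grip": 0}, {"dp": [0.03, 0, 0.2], "yaw": 0, "grip": 0}, {"dp": [0, 0, 0.2], "yaw": 0, "grip": 0}], "squeeze": 80}}

```text
clock: 8.68
position: [0.6538, -0.2959, 0.2329]
ee_rot: [-0.003, 0.019, 1.0, 0.001]
contact_force: [0.5, 0.3, -1.6]
width: 0.0264
gripper_force: 78.7
```

Request:
{"method": "step_arm", "body": {"increments": [{"dp": [0, 0, 0.16], "yaw": 0, "grip": 0}, {"dp": [0, 0, 0], "yaw": 0, "grip": 0}]}}

```text
clock: 8.93
position: [0.6552, -0.2968, 0.2678]
ee_rot: [0.001, 0.019, 1.0, -0.001]
contact_force: [0.6, -0.5, -1.5]
width: 0.0262
gripper_force: 78.7
```

```bash
python3 tilt.py
```

```text
grasp [ 0.6553 -0.2968  0.2618]
side grasp px 364 176 belly [372.  190.8] 12.7 expect r 15.2
scene grasp px 231 218 belly [241. 230.] 14.4 expect r 11.7
belly [ 0.687  -0.2996  0.2105] res 0.012 len 0.0604 tilt deg 31.8 dir [-0.032  0.003  0.051]
```

```bash
python3 - <<'E'
import cv2,numpy as np
D=cv2.imread("pics/t_side_8.9.png");S=cv2.imread("pics/t_scene_8.9.png")
cv2.imwrite("pics/c4.png",np.hstack([cv2.resize(D[145:220,320:420],(400,300),interpolation=2),cv2.resize(S[195:255,200:280],(400,300),interpolation=2)]))
E
```

```text
(no output)
```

View pics/c4.png

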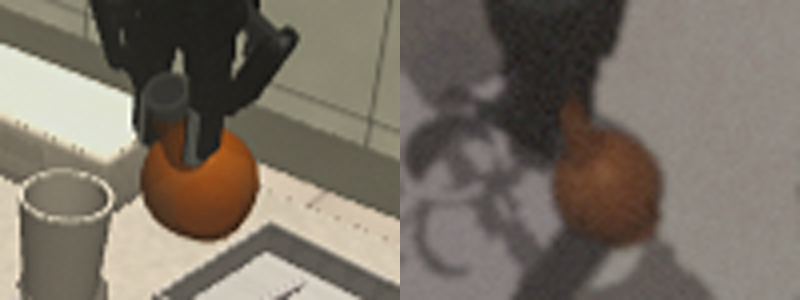

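```bash
python3 - <<'E'
from h import *
b,e=tri(ray("side",(370,190.5)),ray("scene",(241.6,232.2)));g=np.array([.6553,-.2968,.2618]);d=g-b
print(b,e,d,np.linalg.norm(d),np.degrees(np.arctan2(np.hypot(*d[:2]),d[2])))
# side-only: intersect belly ray with sphere of 61 mm about the grasp
for L in(.058,.061,.064):
    o,r=ray("side",(370,190.5));k=g-o;t=k@r;q=L*L-(k@k-t*t); print(L,[(g-o-r*(t+s*np.sqrt(max(q,0)))).round(3) for s in(-1,1)],q)
# check top position: predict pixel for tilt
c=cams.get_calibration("side");T=np.linalg.inv(np.array(c["extrinsics"]))
def px(P): p=T[:3,:3]@P+T[:3,3];return [c["cx"]-c["fx"]*p[0]/p[2],c["cy"]+c["fy"]*p[1]/p[2]]
for a in(30,34,38,42,46):
    u=np.array([-np.sin(np.radians(a)),.036*np.sin(np.radians(a)),np.cos(np.radians(a))]);print(a,np.round(px(g+.033*u),1),np.round(px(g-.061*u),1))
E
```

```text
[ 0.68945961 -0.29730304  0.20527714] 0.002030314331866138 [-0.03415961  0.00050304  0.05652286] 0.06604517465399455 31.149430616020474
0.058 [array([0.038, 0.043, 0.004]), array([-0.026,  0.006,  0.051])] 0.0019510439723476546
0.061 [array([0.041, 0.045, 0.002]), array([-0.029,  0.004,  0.053])] 0.0023080439723476543
0.064 [array([0.044, 0.046, 0.   ]), array([-0.032,  0.003,  0.055])] 0.002683043972347654
30 [360.5 167.9] [369.2 189.7]
34 [360.  168.7] [370.2 188.3]
38 [359.4 169.5] [371.1 186.9]
42 [358.9 170.3] [372.  185.5]
46 [358.4 171.1] [372.8 184. ]
```

Request:
{"method": "step_arm", "body": {"increments": [{"dp": [0.06, 0, 0], "yaw": 0, "grip": 0}, {"dp": [0.06, 0, -0.1], "yaw": 0, "grip": 0}, {"dp": [0, 0, -0.2], "yaw": 0, "grip": 0}, {"dp": [0, 0, -0.2], "yaw": 0, "grip": 0}, {"dp": [0, 0, -0.15], "yaw": 0, "grip": 0}], "squeeze": 40}}

```text
clock: 9.65
position: [0.6782, -0.295, 0.1301]
ee_rot: [-0.003, 0.019, 1.0, 0.001]
contact_force: [1.0, -0.2, -1.7]
width: 0.0261
gripper_force: 78.7
```

Request:
{"method": "step_arm", "body": {"increments": [{"dp": [-0.07, 0, 0], "yaw": 0, "grip": 0}, {"dp": [-0.07, 0, 0], "yaw": 0, "grip": 0}, {"dp": [-0.04, 0, 0], "yaw": 0, "grip": 0}, {"dp": [-0.03, 0, 0], "yaw": 0, "grip": 0}]}}

```text
clock: 10.15
position: [0.6409, -0.2966, 0.1374]
ee_rot: [0.006, 0.02, 1.0, -0.001]
contact_force: [11.4, 1.4, -7.6]
width: 0.0264
gripper_force: 78.2
```

Request:
{"method": "step_arm", "body": {"increments": [{"dp": [-0.025, 0, 0], "yaw": 0, "grip": 0}, {"dp": [-0.025, 0, 0], "yaw": 0, "grip": 0}, {"dp": [0, 0, 0], "yaw": 0, "grip": 0}]}}

```text
clock: 10.52
position: [0.6337, -0.2967, 0.138]
ee_rot: [0.009, 0.02, 1.0, -0.001]
contact_force: [12.0, 1.0, -5.7]
width: 0.0265
gripper_force: 78.4
```

Request:
{"method": "step_arm", "body": {"increments": [{"dp": [-0.025, 0, 0], "yaw": 0, "grip": 0}, {"dp": [0, 0, 0], "yaw": 0, "grip": 0}]}}

```text
clock: 10.78
position: [0.6288, -0.2968, 0.1381]
ee_rot: [0.009, 0.02, 1.0, -0.001]
contact_force: [13.0, 0.3, -5.1]
width: 0.0265
gripper_force: 78.3
```

Request:
{"method": "step_arm", "body": {"increments": [{"dp": [0.05, 0, 0], "yaw": 0, "grip": 0}, {"dp": [0.05, 0, 0.1], "yaw": 0, "grip": 0}, {"dp": [0, 0, 0.2], "yaw": 0, "grip": 0}, {"dp": [0, 0, 0.2], "yaw": 0, "grip": 0}, {"dp": [0, 0, 0.15], "yaw": 0, "grip": 0}]}}

```text
clock: 11.4
position: [0.6419, -0.2964, 0.2684]
ee_rot: [0.001, 0.019, 1.0, -0.001]
contact_force: [0.9, -0.1, -1.5]
width: 0.0268
gripper_force: 78.9
```

```bash
python3 tilt.py
```

```text
grasp [ 0.6419 -0.2965  0.2624]
side grasp px 360 178 belly [373.5 189.5] 12.3 expect r 15.3
scene grasp px 228 216 belly [238. 227.] 16.6 expect r 11.7
belly [ 0.6787 -0.305   0.2231] res 0.0185 len 0.0546 tilt deg 43.8 dir [-0.037  0.009  0.039]
```

```bash
ls pics && python3 - <<'E'
from h import *
for f,g in(("pics/t_side_8.9.png",(.6553,-.2968,.2618)),("pics/t_side_11.4.png",(.6419,-.2965,.2624))):
    I=cv2.imread(f);h=cv2.cvtColor(I,cv2.COLOR_BGR2HSV);m=((h[...,0]<18)&(h[...,1]>140)).astype(np.uint8);m[:,:330]=0;m[:,410:]=0;m[:165]=0;m[215:]=0
    rows=[(y,int(np.where(r)[0].min()),int(np.where(r)[0].max())) for y,r in enumerate(m) if r.sum()>4];print(rows)
E
```

```text
c1.png
c2.png
c3.png
c4.png
s2.png
scene0.png
side0.png
t_scene_11.4.png
t_scene_8.0.png
t_scene_8.9.png
t_side_11.4.png
t_side_8.0.png
t_side_8.9.png
w1.png
w2.png
wrist0.png
[(177, 362, 376), (178, 361, 377), (179, 361, 379), (180, 359, 380), (181, 358, 381), (182, 358, 381), (183, 357, 382), (184, 357, 382), (185, 356, 383), (186, 356, 383), (187, 356, 383), (188, 356, 383), (189, 356, 383), (190, 356, 384), (191, 356, 384), (192, 356, 383), (193, 357, 383), (194, 357, 383), (195, 358, 383), (196, 357, 382), (197, 358, 382), (198, 359, 381), (199, 359, 380), (200, 360, 380), (201, 362, 379), (202, 363, 378), (203, 365, 376), (204, 369, 374)]
[(177, 372, 378), (178, 362, 379), (179, 360, 380), (180, 358, 381), (181, 358, 381), (182, 357, 382), (183, 356, 382), (184, 356, 383), (185, 356, 383), (186, 355, 383), (187, 355, 383), (188, 355, 383), (189, 356, 383), (190, 356, 383), (191, 356, 383), (192, 357, 383), (193, 357, 383), (194, 357, 382), (195, 358, 382), (196, 358, 381), (197, 360, 380), (198, 360, 379), (199, 361, 378), (200, 362, 377), (201, 365, 375)]
```

```bash
python3 - <<'E'
from h import *
g=np.array([.6419,-.2965,.2624])
for uv in((369.5,187),(369.5,188)):
  for L in(.058,.061,.064):
    o,r=ray("side",uv);k=g-o;t=k@r;q=L*L-(k@k-t*t);d=g-o-r*(t+np.sqrt(max(q,0)));print(uv,L,d.round(3),np.degrees(np.arccos(d[2]/L)).round(1))
E
```

```text
(369.5, 187) 0.058 [-0.039  0.004  0.042] 43.0
(369.5, 187) 0.061 [-0.042  0.003  0.044] 43.5
(369.5, 187) 0.064 [-0.044  0.001  0.046] 44.0
(369.5, 188) 0.058 [-0.038  0.005  0.044] 40.8
(369.5, 188) 0.061 [-0.04   0.004  0.046] 41.4
(369.5, 188) 0.064 [-0.043  0.002  0.048] 41.9
```

Request:
{"method": "step_arm", "body": {"increments": [{"dp": [-0.02, 0.1, 0], "yaw": 0, "grip": 0}, {"dp": [-0.04, 0.2, 0], "yaw": 0, "grip": 0}, {"dp": [-0.04, 0.2, 0], "yaw": 0, "grip": 0}, {"dp": [-0.04, 0.2, 0], "yaw": 0, "grip": 0}, {"dp": [-0.04, 0.2, 0], "yaw": 0, "grip": 0}]}}

```text
clock: 12.12
position: [0.6037, -0.1131, 0.2629]
ee_rot: [-0.002, 0.019, 1.0, 0.001]
contact_force: [0.8, -0.6, -1.3]
width: 0.0267
gripper_force: 78.9
```

Request:
{"method": "step_arm", "body": {"increments": [{"dp": [-0.04, 0.2, 0], "yaw": 0, "grip": 0}, {"dp": [-0.04, 0.2, 0], "yaw": 0, "grip": 0}, {"dp": [-0.04, 0.2, 0], "yaw": 0, "grip": 0}, {"dp": [-0.04, 0.2, 0], "yaw": 0, "grip": 0}, {"dp": [-0.04, 0.2, 0], "yaw": 0, "grip": 0}]}}

```text
clock: 12.75
position: [0.5632, 0.0861, 0.2631]
ee_rot: [-0.003, 0.019, 1.0, 0.0]
contact_force: [1.1, 0.5, -1.4]
width: 0.0263
gripper_force: 78.9
```

Request:
{"method": "step_arm", "body": {"increments": [{"dp": [-0.04, 0.2, 0], "yaw": 0, "grip": 0}, {"dp": [-0.04, 0.2, 0], "yaw": 0, "grip": 0}, {"dp": [-0.04, 0.2, 0], "yaw": 0, "grip": 0}, {"dp": [-0.04, 0.2, 0], "yaw": 0, "grip": 0}, {"dp": [-0.04, 0.2, 0], "yaw": 0, "grip": 0}]}}

```text
clock: 13.38
position: [0.523, 0.2853, 0.263]
ee_rot: [-0.002, 0.019, 1.0, -0.001]
contact_force: [-0.2, 0.7, -0.4]
width: 0.0262
gripper_force: 78.9
```

Request:
{"method": "step_arm", "body": {"increments": [{"dp": [-0.02, 0.0, 0], "yaw": 0, "grip": 0}, {"dp": [0, 0, 0], "yaw": 0, "grip": 0}, {"dp": [0, 0, 0], "yaw": 0, "grip": 0}, {"dp": [0, 0, 0], "yaw": 0, "grip": 0}, {"dp": [0, 0, 0], "yaw": 0, "grip": 0}]}}

```text
clock: 14.0
position: [0.5223, 0.2832, 0.2653]
ee_rot: [0.0, 0.02, 1.0, 0.0]
contact_force: [0.2, 0.2, -1.8]
width: 0.0262
gripper_force: 78.9
```

```bash
python3 - <<'E'
from h import *
D=cams.get_image("side");W=cams.get_image("wrist");cv2.imwrite("pics/s5.png",D)
cv2.imwrite("pics/c5.png",np.hstack([cv2.resize(D[90:240,100:300],(400,300),interpolation=2),cv2.resize(W,(400,300))]))
E
```

```text
(no output)
```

View pics/c5.png

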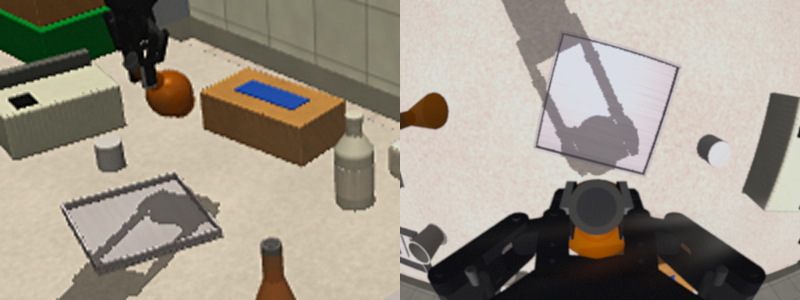

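```bash
python3 - <<'E'
from h import *
c=[onz("wrist",(1.28*u,1.28*v),.018) for u,v in((163,34),(279,68),(245,173),(137,147))]
print(np.round(c,3),np.mean(c,0).round(3))
E
```

```text
[[0.372 0.238 0.018]
 [0.429 0.42  0.018]
 [0.606 0.365 0.018]
 [0.552 0.183 0.018]] [0.49  0.302 0.018]
```

Request:
{"method": "step_arm", "body": {"increments": [{"dp": [0, 0, 0.05], "yaw": 0, "grip": 0}, {"dp": [0, 0, 0], "yaw": 0, "grip": 0}, {"dp": [0, 0, 0], "yaw": 0, "grip": 0}, {"dp": [0, 0, 0], "yaw": 0, "grip": 0}, {"dp": [-0.02, -0.1, 0], "yaw": 0, "grip": 0}]}}

```text
clock: 14.72
position: [0.518, 0.2641, 0.2749]
ee_rot: [-0.0, 0.019, 1.0, 0.0]
contact_force: [-0.3, -0.7, -1.6]
width: 0.0269
gripper_force: 78.9
```

Request:
{"method": "step_arm", "body": {"increments": [{"dp": [-0.06, -0.2, 0], "yaw": 0, "grip": 0}, {"dp": [-0.06, -0.2, 0], "yaw": 0, "grip": 0}, {"dp": [-0.06, -0.2, 0], "yaw": 0, "grip": 0}, {"dp": [-0.06, -0.2, 0], "yaw": 0, "grip": 0}, {"dp": [-0.06, -0.2, 0], "yaw": 0, "grip": 0}]}}

```text
clock: 15.35
position: [0.4567, 0.0617, 0.2753]
ee_rot: [-0.0, 0.019, 1.0, -0.0]
contact_force: [1.2, -0.9, -1.8]
width: 0.0266
gripper_force: 78.9
```

Request:
{"method": "step_arm", "body": {"increments": [{"dp": [-0.06, -0.2, 0], "yaw": 0, "grip": 0}, {"dp": [-0.06, -0.2, 0], "yaw": 0, "grip": 0}, {"dp": [-0.06, -0.2, 0], "yaw": 0, "grip": 0}, {"dp": [-0.06, -0.2, 0], "yaw": 0, "grip": 0}, {"dp": [-0.06, -0.2, 0], "yaw": 0, "grip": 0}]}}

```text
clock: 15.98
position: [0.3963, -0.1377, 0.2754]
ee_rot: [-0.0, 0.02, 1.0, -0.0]
contact_force: [-0.2, -0.4, -1.0]
width: 0.0268
gripper_force: 78.9
```

Request:
{"method": "step_arm", "body": {"increments": [{"dp": [-0.06, -0.2, 0], "yaw": 0, "grip": 0}, {"dp": [-0.06, -0.2, 0], "yaw": 0, "grip": 0}, {"dp": [-0.06, -0.2, 0], "yaw": 0, "grip": 0}, {"dp": [0, -0.18, 0], "yaw": 0, "grip": 0}, {"dp": [0, 0, 0], "yaw": 0, "grip": 0}]}}

```text
clock: 16.6
position: [0.3608, -0.2947, 0.2751]
ee_rot: [-0.0, 0.021, 1.0, -0.001]
contact_force: [-0.3, 1.0, -2.1]
width: 0.0267
gripper_force: 78.9
```

Request:
{"method": "step_arm", "body": {"increments": [{"dp": [0, 0, -0.14], "yaw": 0, "grip": 0}, {"dp": [0, 0, -0.15], "yaw": 0, "grip": 0}, {"dp": [0, 0, -0.15], "yaw": 0, "grip": 0}, {"dp": [0, 0, -0.15], "yaw": 0, "grip": 0}, {"dp": [0, 0, -0.11], "yaw": 0, "grip": 0}]}}

```text
clock: 17.23
position: [0.3608, -0.2907, 0.1343]
ee_rot: [-0.001, 0.019, 1.0, 0.001]
contact_force: [0.6, 0.3, -1.9]
width: 0.0266
gripper_force: 78.9
```

Request:
{"method": "step_arm", "body": {"increments": [{"dp": [0.05, 0, 0], "yaw": 0, "grip": 0}, {"dp": [0.05, 0, 0], "yaw": 0, "grip": 0}, {"dp": [0.05, 0, 0], "yaw": 0, "grip": 0}, {"dp": [0.04, 0, 0], "yaw": 0, "grip": 0}]}}

```text
clock: 17.73
position: [0.3928, -0.2914, 0.1359]
ee_rot: [-0.009, 0.017, 1.0, 0.0]
contact_force: [-12.2, -0.5, 4.3]
width: 0.0266
gripper_force: 79.4
```

Request:
{"method": "step_arm", "body": {"increments": [{"dp": [0.04, 0, 0], "yaw": 0, "grip": 0}, {"dp": [0.04, 0, 0], "yaw": 0, "grip": 0}, {"dp": [0.03, 0, 0], "yaw": 0, "grip": 0}, {"dp": [0, 0, 0], "yaw": 0, "grip": 0}]}}

```text
clock: 18.23
position: [0.4179, -0.2905, 0.1353]
ee_rot: [-0.005, 0.018, 1.0, 0.001]
contact_force: [-10.0, -0.2, 1.0]
width: 0.0265
gripper_force: 75.6
```

Request:
{"method": "step_arm", "body": {"increments": [{"dp": [0.03, 0, 0], "yaw": 0, "grip": 0}, {"dp": [0.03, 0, 0], "yaw": 0, "grip": 0}, {"dp": [0, 0, 0], "yaw": 0, "grip": 0}]}}

```text
clock: 18.6
position: [0.4303, -0.2908, 0.1353]
ee_rot: [-0.005, 0.018, 1.0, 0.001]
contact_force: [-9.8, 0.4, 0.9]
width: 0.0267
gripper_force: 74.5
```

Request:
{"method": "step_arm", "body": {"increments": [{"dp": [-0.05, 0, 0], "yaw": 0, "grip": 0}, {"dp": [-0.05, 0, 0.1], "yaw": 0, "grip": 0}, {"dp": [0, 0, 0.2], "yaw": 0, "grip": 0}, {"dp": [0, 0, 0.2], "yaw": 0, "grip": 0}, {"dp": [0, 0, 0.2], "yaw": 0, "grip": 0}]}}

```text
clock: 19.23
position: [0.4148, -0.2923, 0.2779]
ee_rot: [0.002, 0.019, 1.0, -0.001]
contact_force: [1.2, -1.2, -1.6]
width: 0.0263
gripper_force: 74.5
```

```bash
python3 tilt.py; python3 - <<'E'
from h import *
D=cams.get_image("side");W=cams.get_image("wrist");cv2.imwrite("pics/w6.png",W)
cv2.imwrite("pics/c6.png",np.hstack([cv2.resize(D[130:280,220:420],(400,300),interpolation=2),cv2.resize(W,(400,300))]))
E
```

```text
grasp [ 0.4149 -0.2923  0.2719]
side grasp px 296 216 belly [296.7 239.6] 17.0 expect r 17.5
scene grasp px 169 183 belly [173.3 194. ] 9.8 expect r 11.2
belly [ 0.4174 -0.2909  0.2101] res 0.0055 len 0.0619 tilt deg 2.7 dir [-0.002 -0.001  0.062]
```

View pics/c6.png

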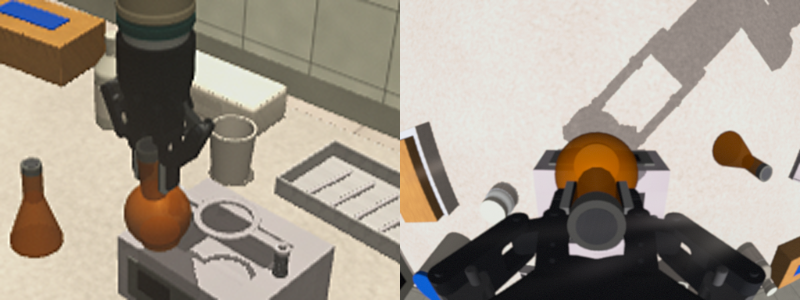

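Request:
{"method": "step_arm", "body": {"increments": [{"dp": [0.1, 0, 0], "yaw": 0, "grip": 0}, {"dp": [0.2, 0, 0], "yaw": 0, "grip": 0}, {"dp": [0.2, 0, 0], "yaw": 0, "grip": 0}, {"dp": [0.18, 0.005, 0], "yaw": 0, "grip": 0}, {"dp": [0, 0, 0], "yaw": 0, "grip": 0}]}}

```text
clock: 20.05
position: [0.5532, -0.2904, 0.2725]
ee_rot: [-0.001, 0.018, 1.0, 0.001]
contact_force: [-0.9, 0.0, -1.8]
width: 0.0263
gripper_force: 74.5
```

```bash
python3 tilt.py; python3 - <<'E'
from h import *
s=manip.get_state();c=cams.get_calibration("wrist");D=cams.get_image("side");W=cams.get_image("wrist");S=cams.get_image("scene")
np.savez("v7.npz",E=c["extrinsics"],p=s["position"]);print(s["position"])
cv2.imwrite("pics/c7.png",np.hstack([cv2.resize(D[150:300,270:400],(260*1,300),interpolation=2),cv2.resize(W,(512,384))[84:384]]))
E
```

```text
grasp [ 0.5532 -0.2904  0.2665]
side grasp px 336 191 belly [334.6 211.9] 15.5 expect r 16.1
scene grasp px 205 202 belly [208.  212.3] 10.6 expect r 11.5
belly [ 0.556  -0.2891  0.2067] res 0.0015 len 0.0598 tilt deg 2.9 dir [-0.003 -0.001  0.06 ]
[ 0.55038298 -0.29046453  0.27325745]
```

View pics/c7.png

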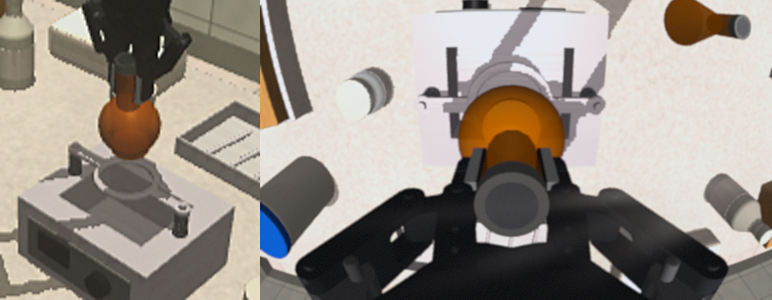

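```bash
python3 - <<'E'
from h import *
c=dict(cams.get_calibration("wrist"));c["extrinsics"]=np.load("v7.npz")["E"]
a,b=onz("wrist",(164,187),.139,c),onz("wrist",(339,187),.139,c);print(a.round(4),b.round(4),((a+b)/2).round(4),np.linalg.norm(a-b))
f=onz("wrist",(251.2,229),.266,c);print(f)
print(onz("wrist",(154,95),.095,c),onz("wrist",(347,95),.095,c),onz("wrist",(155,248),.095,c))
print(onz("side",(333,240),.133),manip.get_state()["position"])
E
```

```text
[ 0.5449 -0.369   0.139 ] [ 0.5511 -0.2103  0.139 ] [ 0.548  -0.2897  0.139 ] 0.15885923129060084
[ 0.53043305 -0.28975721  0.266     ]
[ 0.46021036 -0.38473415  0.095     ] [ 0.46776707 -0.18990239  0.095     ] [ 0.63054849 -0.40508579  0.095     ]
[ 0.54695877 -0.2968821   0.133     ] [ 0.54938456 -0.29094033  0.27479502]
```

Request:
{"method": "step_arm", "body": {"increments": [{"dp": [-0.008, 0, -0.08], "yaw": 0, "grip": 0}, {"dp": [0, 0, -0.08], "yaw": 0, "grip": 0}, {"dp": [0, 0, -0.06], "yaw": 0, "grip": 0}, {"dp": [0, 0, -0.04], "yaw": 0, "grip": 0}], "squeeze": 90}}

```text
clock: 20.8
position: [0.548, -0.291, 0.222]
ee_rot: [-0.001, 0.02, 1.0, 0.0]
contact_force: [0.8, 0.6, -2.2]
width: 0.0264
gripper_force: 88.3
```

Request:
{"method": "step_arm", "body": {"increments": [{"dp": [0, 0, -0.03], "yaw": 0, "grip": 0}, {"dp": [0, 0, -0.03], "yaw": 0, "grip": 0}, {"dp": [0, 0, 0], "yaw": 0, "grip": 0}]}}

```text
clock: 21.18
position: [0.5493, -0.2918, 0.2119]
ee_rot: [0.001, 0.019, 1.0, -0.001]
contact_force: [1.2, -1.2, 2.4]
width: 0.0262
gripper_force: 88.3
```

Request:
{"method": "step_arm", "body": {"increments": [{"dp": [0, 0, -0.025], "yaw": 0, "grip": 0}, {"dp": [0, 0, -0.025], "yaw": 0, "grip": 0}, {"dp": [0, 0, -0.025], "yaw": 0, "grip": 0}, {"dp": [0, 0, 0], "yaw": 0, "grip": 0}]}}

```text
clock: 21.68
position: [0.5493, -0.2918, 0.1969]
ee_rot: [0.001, 0.019, 1.0, -0.001]
contact_force: [1.6, -1.0, 5.2]
width: 0.026
gripper_force: 88.6
```

Request:
{"method": "step_arm", "body": {"increments": [{"dp": [0, 0, -0.025], "yaw": 0, "grip": 0}, {"dp": [0, 0, -0.025], "yaw": 0, "grip": 0}, {"dp": [0, 0, 0], "yaw": 0, "grip": 0}]}}

```text
clock: 22.05
position: [0.5493, -0.2918, 0.1875]
ee_rot: [0.001, 0.019, 1.0, -0.001]
contact_force: [2.2, -1.6, 8.4]
width: 0.0262
gripper_force: 88.8
```

Request:
{"method": "step_arm", "body": {"increments": [{"dp": [0, 0, -0.015], "yaw": 0, "grip": 0}, {"dp": [0, 0, -0.01], "yaw": 0, "grip": 0}, {"dp": [0, 0, 0], "yaw": 0, "grip": 0}]}}

```text
clock: 22.42
position: [0.5494, -0.2918, 0.1857]
ee_rot: [0.002, 0.019, 1.0, -0.002]
contact_force: [-1.5, -0.4, 20.5]
width: 0.0259
gripper_force: 90.5
```

Request:
{"method": "step_arm", "body": {"increments": [{"dp": [0, 0, -0.01], "yaw": 0, "grip": 0}, {"dp": [0, 0, -0.01], "yaw": 0, "grip": 0}, {"dp": [0, 0, 0], "yaw": 0, "grip": 0}]}}

```text
clock: 22.8
position: [0.5495, -0.2918, 0.1853]
ee_rot: [0.003, 0.019, 1.0, -0.002]
contact_force: [-6.5, 3.0, 36.3]
width: 0.0264
gripper_force: 92.2
```

Request:
{"method": "step_arm", "body": {"increments": [{"dp": [0, 0, 0.01], "yaw": 0, "grip": 0}, {"dp": [0, 0, 0], "yaw": 0, "grip": 0}, {"dp": [0, 0, 0], "yaw": 0, "grip": 0}, {"dp": [0, 0, 0], "yaw": 0, "grip": 0}]}}

```text
clock: 23.3
position: [0.5494, -0.2918, 0.1854]
ee_rot: [0.003, 0.019, 1.0, -0.002]
contact_force: [-3.3, 2.7, 28.1]
width: 0.0259
gripper_force: 90.9
```

```bash
python3 tilt.py
```

```text
grasp [ 0.5494 -0.2919  0.1794]
side grasp px 333 223 belly [332.9 241.6] 14.6 expect r 15.5
scene grasp px 207 217 belly [209.8 226.7] 10.1 expect r 11.0
belly [ 0.5545 -0.2908  0.1211] res 0.0015 len 0.0586 tilt deg 5.1 dir [-0.005 -0.001  0.058]
```

```bash
python3 -c "
from rig import ticket
print(ticket.sign_off())"
```

```text
the job is handed in; nothing more can be done
None
```

I handed the job in at about 23 s of the 56 s allowed. The flask was tipped to about 42° over the tray for over a second, then righted. It is now held down in the ring at its stop, about 3–5° off vertical, with about 28 N of push. The sign-off returned no verdict.

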